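# Set the cup warmer's dial for the green cup

### The arm

A 6-joint arm with a two-finger parallel gripper is mounted at the origin on a cart in front of the work surface, level with it; the furniture and walls round the work are solid. World frame = base frame: x ahead of the robot, y to its left, z up, the work surface at z = 0. Lengths are in mm, angles in rad, forces in N, time in s.
With the tool pointing down it reaches from about 275 to 1000 mm from the base axis. Payload 8.4 kg.
Tool frame: the origin (TCP) lies at the very end of the fingers, on their centre line; the grasp point (between the pads) lies 19 mm behind it; z points along the fingers, y is the direction in which the jaws open and shut (so a half turn about z gives the same grasp; the last joint's range is limited). The gripper opens to 85 mm and grips with 20 to 120 N. Pads are 22 mm wide; open, the fingers measure 114 mm over their backs; the gripper's body (76 mm by 85 mm) begins 54 mm behind the grasp point. The pads swing forward as they close: fully open they stand 13 mm farther back than shut.
Start: joints at [1.141, 0.353, 1.633, -0, 1.155, -0.002], TCP at [259.293, 568.678, 231.281] pointing down, gripper open.
Joint ranges: [-2.63, 2.63], [-0.92, 2.1], [0.06, 2.66], [-1.3, 4.44], [0, 2.69], [-3.02, 3.02]. Speed limits (rad/s): [2.22, 2.22, 2.79, 3.14, 3.14, 3.14].

### API

Orientations are given as [roll, pitch, yaw] about the fixed x, y, z axes, in that order (R = Rz(yaw) Ry(pitch) Rx(roll)).
In Python, from rig import sense, grab_frame, get_calibration, sign_off, boxes_of, trace gives the robot as it stands.
- The arm moves only by the tool servo_tool, never from a script. Its argument "rows" is a list of rows, each a list of 3 entries, a list of its own where there are three numbers: the finger opening in mm, from 0 to 85.4, then the shift along the tool's x, y, z in mm, then the turn, a rotation vector about the tool's x, y, z in degrees. A call has 1 to 8 rows; each row shifts and turns the commanded pose from where the row before left it, along the tool's axes as they then stand; what a row does not reach is not made up. A row lasts 1/8 s, in which the tool goes at most 62.5 mm and 10.7 degrees, less where a joint would pass 70% of its speed; a pose out of reach is approached as far as the arm can. A call is refused whole if a number of a shift passes 62.5 or a number of a turn 10.7, either way. A call with a gripper value outside its range is refused whole. The fingers move at their own pace and stop on an object; "force" is the grip in N (left out, the last holds). Time passes only in rows, so rows that do not move let the fingers close. It gives the time, the measured TCP pose, the force and the opening at its end, in the units of the state.
- sense(): the state, without advancing time (a new reading comes with each control period).
- grab_frame(name): name is "side" or "top"; returns the picture (420x560x3 uint8, blue, green, red); there is no depth.
- get_calibration(name): a dict with "intrinsics" (3x3 intrinsics, pixels), "world_to_cam" (4x4, takes a point from world to camera coordinates). Camera axes: x right, y down, z forward; pixel columns grow to the right and rows downward; lengths in mm; the calibration is good to about 2 mm. A picture is of the moment at which its call begins. get_calibration takes no time and is no camera call.
- sign_off(): hands the job in, once; it reports no verdict.
Trained networks look in the newest picture that a camera, given by its name, has taken for a name from the list of things; names that differ only in an ending like _2 or _b are one class to them, and where a whole thing is asked for, a point or a joint stands for the part that bears it (a point fixed in the world has none). Each returns a list of dicts, best first, with "conf" (0 to 1); they miss things now and then, are a little off and sometimes report something else, mostly with a low value. They report only what shows in the picture. A call takes as long as a camera call. They do not tell look-alikes from the thing itself.
- boxes_of(camera, thing): "centre" ([x, y, z] in mm, in the coordinates of the camera as it stood for that picture, good to about 4 mm: the middle of the surface that is visible of it).
- trace(camera, thing): "mask" (420x560 bool, what is visible of it).
The state is a dict: "clock": time; "qpos": joint angles; "qvel": joint speeds; "joint_efforts": joint torques, N m; "eef_pos": TCP position; "tcp_rot": TCP orientation; "contact_force": force on the tool from outside, world axes, zero at the start; "wrist_torque": the same for the moment, N m; "opening": opening from 0.0 (shut) to 1.0 (fully open).
Only numpy, scipy, OpenCV 4.12 (cv2) and the standard library are available. Lean on these libraries where they do the work, as an engineer would, in place of code of your own. Each camera call takes 0.05 s, during which the arm holds its last target. There are 200 camera calls.

### The job

Two cups stand on the two plates of the cup warmer on the range. Turn the dial in front of the plate with the green cup so that its white pointer points at the orange mark on its scale, then let go. Leave the other dial as it is, and leave both cups standing where they are.

Things in the scene. Friction and masses are not known exactly. Their poses are not given: they have to be found in the camera images.
- warmer: White cup warmer, fixed: 220 mm (x) by 260 mm (y), deck 30 mm high. Origin: centre of its underside; x points from the dials (front) to the plates (back), y left, z up. Round black plates (104 mm wide, 34 mm high) at (45, 65) mm (left) and (45, -65) mm (right); in front of each, at (-80, 65) and (-80, -65) mm, its dial. A microwave hangs over the range: beyond world x = 0.53 m keep the arm below 0.5 m.
- dial_left (a joint): Turn of the left dial, rad: 0 (off) when its white pointer points along the warmer's -x, growing clockwise seen from above (at q it points along (-cos q, sin q) of the warmer's frame). Range 0 to 4.71; orange mark at 1.571. Vertical axis at (-80, 65) mm of the warmer. Light friction (0.03 N m), no detents, stays where left. Starts too low, between 0.1 and 0.8.
- dial_right (a joint): Turn of the right dial, rad: 0 (off) when its white pointer points along the warmer's -x, growing clockwise seen from above (at q it points along (-cos q, sin q) of the warmer's frame). Range 0 to 4.71; orange mark at 1.571. Vertical axis at (-80, -65) mm of the warmer. Light friction (0.03 N m), no detents, stays where left. Starts too high, between 2.35 and 3.0.
- pointer_left (a point): Outer end of the white pointer line on top of the left dial, 20 mm from its axis, 69 mm above the surface. The dial: black, an upright bar grip along the pointer, 41 mm long, 14 mm thick, its sides grippable 40 to 68 mm above the surface, on a round foot of 42 mm diameter; scale of white dots every 45 degrees, 27 mm from the axis, with an orange bar as the mark.
- pointer_right (a point): Outer end of the white pointer line on top of the right dial, 20 mm from its axis, 69 mm above the surface. The dial: black, an upright bar grip along the pointer, 41 mm long, 14 mm thick, its sides grippable 40 to 68 mm above the surface, on a round foot of 42 mm diameter; scale of white dots every 45 degrees, 27 mm from the axis, with an orange bar as the mark.
- green_cup_mid (a point): The plain green cup, 65 mm wide, 94 mm long with its handle, 52 mm high, standing loose on one of the two plates, its top 86 mm above the surface, its handle more or less to the back. The point lies half-way up on the axis of its round bowl.
- striped_cup_mid (a point): The white cup with beige stripes, 63 mm wide, 87 mm long with its handle, 52 mm high, standing loose on the other plate, handle more or less to the back. The point lies half-way up on the axis of its round bowl.
Not all that is in view belongs to the job. Leave any turquoise look-alike of the part that bears green_cup_mid alone.

How it is judged:
By the outcome, as a careful person would: the job done as asked, in the order asked, and still so for the second after the job is handed in, with the robot touching nothing.
It also fails if it takes over 32 s, if anything falls off the work surface, if the arm or the gripper's body presses on something with over 40 N, if the wrist force passes 120 N, or if a joint passes its speed limit or range.

## Working session

There is one attempt and no reset: what is moved stays moved. The work goes in short steps, Python scripts to look and compute and a tool call to move; the robot and the scene stay as the last step left them, time stands still between calls to the robot, and variables do not carry over. Pictures are saved under pics/ and viewed, about 8 in all and at most 12, crops included, and the job is handed in when it is done.

Besides the shell and the picture viewer there is one more tool, called after ">>>" by a JSON object that holds its "fn" and its "kwargs". servo_tool: Moves the arm, as the interface text tells. Its arguments: {"type":"object","properties":{"rows":{"type":"array","items":{"type":"array"}},"force":{"type":"number"}},"required":["rows"]}

```bash
mkdir -p pics; cat > h.py <<'E'
import numpy as np,cv2
from rig import *
def cal(n):
    c=get_calibration(n);return np.array(c["intrinsics"]),np.array(c["world_to_cam"])
def w(n,p):
    K,T=cal(n);return (np.linalg.inv(T)@np.append(p,1))[:3]
def px(n,P):
    K,T=cal(n);q=K@(T@np.append(P,1))[:3];return q[:2]/q[2]
def ray(n,u,v,z):
    K,T=cal(n);R=T[:3,:3];c=-R.T@T[:3,3];d=R.T@np.linalg.inv(K)@[u,v,1]
    return c+d*(z-c[2])/d[2]
E
python3 - <<'E'
from h import *
a=grab_frame("side");b=grab_frame("top")
cv2.imwrite("pics/top.png",cv2.resize(b,(800,600)));cv2.imwrite("pics/side.png",cv2.resize(a,(800,600)))
for n in("top","side"):
  for t in("warmer","dial_left","dial_right","green_cup_mid","striped_cup_mid"):
    for d in boxes_of(n,t):
      p=w(n,d["centre"]);print(n,t,round(d["conf"],2),p.round(),px(n,p).round())
print(sense())
E
```

```text
top warmer 0.58 [527. 130.  32.] [316. 209.]
top dial_left 0.67 [457. 183.  34.] [293. 240.]
top dial_right 0.51 [478.  55.  51.] [352. 230.]
top green_cup_mid 0.84 [510. 383.  26.] [205. 216.]
top green_cup_mid 0.56 [603. 206.  61.] [283. 173.]
top striped_cup_mid 0.94 [613.  65.  68.] [347. 167.]
top striped_cup_mid 0.57 [476.  59.  50.] [350. 231.]
side warmer 0.58 [529.  80.  31.] [293. 261.]
side dial_left 0.95 [460. 179.  54.] [239. 206.]
side dial_right 0.63 [479.  45.  55.] [260. 270.]
side green_cup_mid 0.79 [501. 360.  35.] [256. 147.]
side green_cup_mid 0.75 [608.  64.  68.] [352. 245.]
side green_cup_mid 0.6 [598. 214.  69.] [325. 178.]
side striped_cup_mid 0.93 [610.  65.  71.] [353. 243.]
{'clock': 0.6, 'qpos': array([ 1.14059433e+00,  3.52994184e-01,  1.63339800e+00,  1.29551230e-05,
        1.15518705e+00, -2.39209176e-03]), 'qvel': array([-0.00079108, -0.00044382,  0.00186198, -0.00082915, -0.00207056,
        0.00065692]), 'joint_efforts': array([ 1.60049516e-03, -6.04874253e+01, -3.42314708e+01,  4.59155035e-05,
        1.46577058e-03,  1.75661239e-05]), 'eef_pos': array([259.29469437, 568.68413404, 231.28545918]), 'tcp_rot': array([ 3.14157920e+00, -1.18201876e-05,  2.71377752e+00]), 'contact_force': array([ 0.26806849, -0.73296752,  0.5110542 ]), 'wrist_torque': array([ 0.02470028, -0.02324047, -0.00282695]), 'opening': 1.0010542000019247}
```

View pics/top.png

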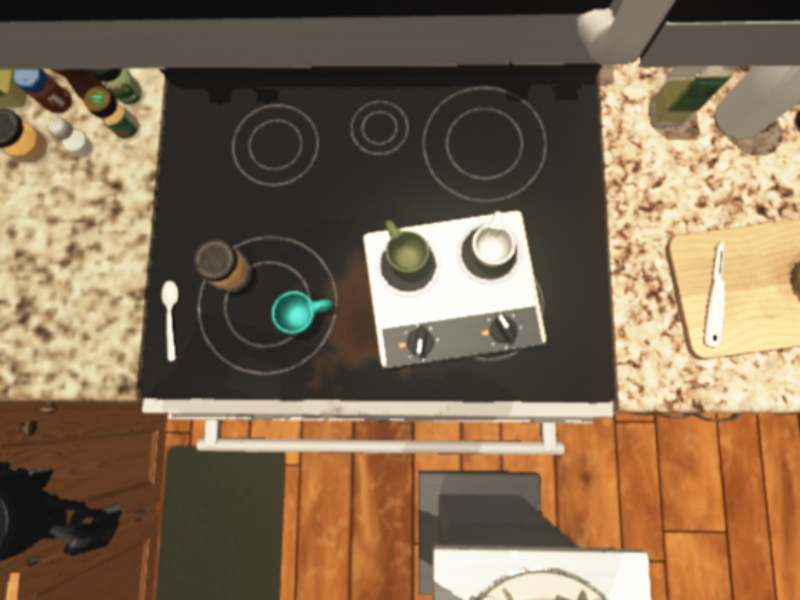

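```bash
python3 - <<'E'
from h import *
b=cv2.resize(cv2.imread("pics/top.png"),(560,420))
b=grab_frame("top")
c=cv2.resize(b[140:270,230:400],None,fx=4.6,fy=4.6,interpolation=cv2.INTER_CUBIC);cv2.imwrite("pics/crop.png",c)
E
```

```text
(no output)
```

View pics/crop.png

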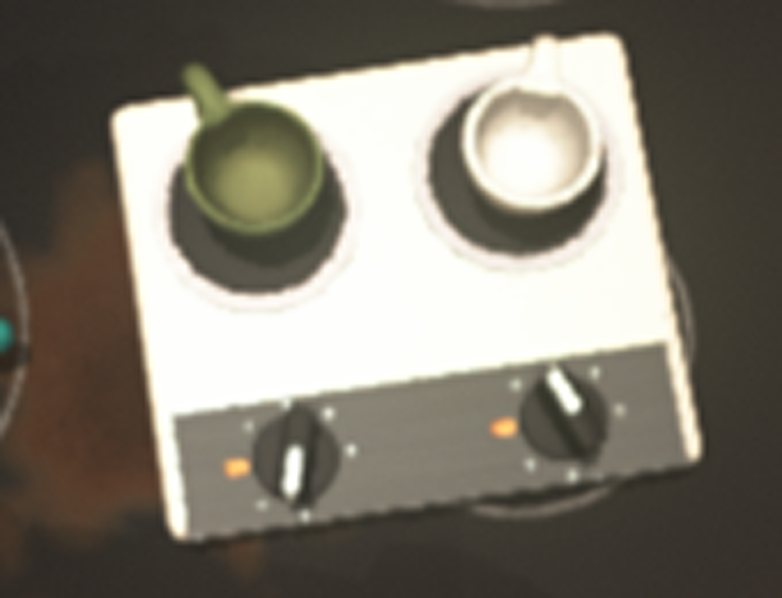

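View pics/side.png

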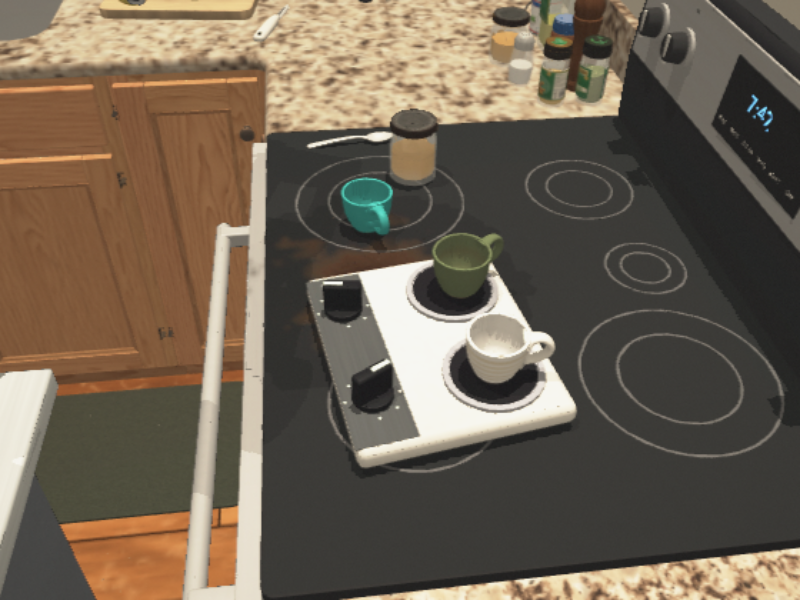

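The green cup stands on the left plate, at about (255,170) in the crop and (408,250) in the top view. The turquoise look-alike stands off the warmer, at (295,312). So the left dial is the one to turn. It is at crop (295,455), with its pointer toward the front and the orange mark at (237,467). Next I'll measure the warmer's pose and the dial angle.

```bash
python3 - <<'E'
from h import *
f=lambda u,v,z:ray("top",230+(u+.5)/4.6-.5,140+(v+.5)/4.6-.5,z)[:2]
b=grab_frame("top")
C=np.array([f(180,540,28),f(700,460,28),f(115,108,28),f(625,35,28)])
L=np.array([[-110,130],[-110,-130],[110,130],[110,-130]])
c=C.mean(0);H=((L).T@(C-c));yaw=np.arctan2(H[0,1]-H[1,0],H[0,0]+H[1,1])
R=np.array([[np.cos(yaw),-np.sin(yaw)],[np.sin(yaw),np.cos(yaw)]])
print("centre",c,"yaw",np.degrees(yaw),"res",(C-c-L@R.T).round(1))
for y in(65,-65):print("dial axis",c+R@[-80,y])
print("orange",[f(237,467,32),f(503,428,32)],"exp",[c+R@[-80,92],c+R@[-80,-38]])
# pointer: white pixels on dial top, z=69
for y in(65,-65):
  a=c+R@[-80,y]; u,v=px("top",[*a,69]).round().astype(int)
  g=cv2.resize(b[v-14:v+15,u-14:u+15].min(2),None,fx=4,fy=4,interpolation=cv2.INTER_CUBIC)
  ys,xs=np.where(g>150); P=np.array([ray("top",u-14+(x+.5)/4-.5,v-14+(q+.5)/4-.5,69)[:2] for x,q in zip(xs,ys)])
  P=P[np.linalg.norm(P-a,axis=1)<23]; m=P.mean(0);d=np.linalg.svd(P-m)[2][0]; 
  if d@(m-a)<0:d=-d
  l=R.T@d; print("pointer",len(P),m,"q",np.arctan2(l[1],-l[0]),"worlddir deg",np.degrees(np.arctan2(d[1],d[0])),"line offset",np.cross(d,a-m), "far end",(P@d).max()-a@d)
for d in trace("top","dial_left")[:1]:
  ys,xs=np.where(d["mask"]);print(d["conf"],ray("top",xs.mean(),ys.mean(),50),len(xs))
for t in ("dial_left",):
  for d in trace("side",t)[:1]:
    ys,xs=np.where(d["mask"]);print("side",d["conf"],xs.min(),xs.max(),ys.min(),ys.max())
  a=c+R@[-80,65]; print(px("side",[*a,69]),px("side",[*a,30]))
E
```

```text
centre [546.87187944 127.66873319] yaw 8.701638129001024 res [[ 1.  -3.4]
 [ 1.7  4.2]
 [-0.6 -1.1]
 [-2.1  0.3]]
dial axis [457.95892417 179.81742815]
dial axis [477.62650482  51.31378512]
orange [array([454.40071108, 208.89205735]), array([473.98735262,  81.07634332])] exp [array([453.87411896, 206.50664631]), array([473.54169961,  78.00300329])]
pointer 647 [452.51389774 180.82218951] q 0.4920189270433939 worlddir deg 160.5110301688594 line offset -0.8694047298986417 far end 20.274483961583257<stdin>:18: DeprecationWarning: Arrays of 2-dimensional vectors are deprecated. Use arrays of 3-dimensional vectors instead. (deprecated in NumPy 2.0)
Traceback (most recent call last):
  File "h.py", line 10, in ray
    K,T=cal(n);R=T[:3,:3];c=-R.T@T[:3,3];d=R.T@np.linalg.inv(K)@[u,v,1]
        ~~~^^^
  File "h.py", line 4, in cal
    c=get_calibration(n);return np.array(c["intrinsics"]),np.array(c["world_to_cam"])
ValueError: time passes only in moves, steps and waits
```

>>> {"fn": "servo_tool", "kwargs": {"rows": [[85,[0,0,10],[0,0,-9.5]],[60,[-36,-40,0],[0,0,0]],[50,[-36,-40,0],[0,0,0]],[45,[-36,-40,0],[0,0,0]],[45,[-36,-40,0],[0,0,0]],[45,[-36,-40,0],[0,0,0]],[45,[-36,-40,0],[0,0,0]],[45,[-36,-40,0],[0,0,0]]], "force": 30}}

```text
clock: 1.7
eef_pos: [430.9, 231.5, 221.6]
tcp_rot: [3.141, 0.001, 2.88]
contact_force: [0.5, 0.6, 0.4]
opening: 0.528
```

```bash
cat > h.py <<'E'
import numpy as np,cv2
from rig import *
_c={n:get_calibration(n) for n in("side","top")}
def cal(n):
    c=_c[n];return np.array(c["intrinsics"]),np.array(c["world_to_cam"])
def px(n,P):
    K,T=cal(n);q=K@(T@np.append(P,1))[:3];return q[:2]/q[2]
def ray(n,u,v,z):
    K,T=cal(n);R=T[:3,:3];c=-R.T@T[:3,3];d=R.T@np.linalg.inv(K)@[u,v,1]
    return c+d*(z-c[2])/d[2]
def crop(n,u0,v0,w,h,s,f):
    b=grab_frame(n);cv2.imwrite(f,cv2.resize(b[v0:v0+h,u0:u0+w],None,fx=s,fy=s,interpolation=cv2.INTER_CUBIC));return b
E
python3 - <<'E'
from h import *
crop("side",205,170,80,60,10,"pics/s1.png")
print(px("side",[457.5,180.5,69]),px("side",[457.5,180.5,30]))
print(px("top",[457.5,180.5,69]))
E
```

```text
[237.32824759 198.35005999] [238.34136832 217.43000159]
[294.1192401  237.93563613]
```

View pics/s1.png

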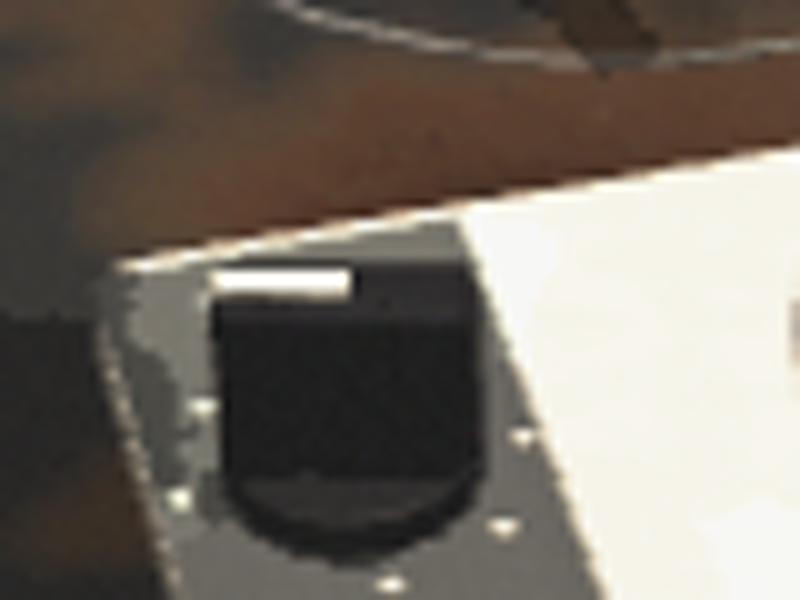

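The side crop shows the dial bar seen broadside. Its white pointer runs from (212,281) to (350,284), and its top face is centred near (345,293).

```bash
python3 - <<'E'
from h import *
f=lambda u,v,z:ray("side",205+(u+.5)/10-.5,170+(v+.5)/10-.5,z)[:2]
for a,b in(((212,281),(350,284)),((215,322),(480,320)),((220,265),(475,264))):
  A,B=f(*a,68.5),f(*b,68.5);d=A-B;print(A,B,np.linalg.norm(d),np.degrees(np.arctan2(d[1],d[0])))
print(f(345,293,68))
E
```

```text
[440.2379773  184.63503351] [460.91093101 181.6535862 ] 20.886838985000004 171.79340452920866
[440.23579094 175.08261408] [479.73490165 171.18630127] 39.690817576726644 174.36639480745507
[441.61978775 188.25635695] [480.07580326 184.26222134] 38.66287946077243 174.07038127630975
[460.04234897 180.22919127]
```

>>> {"fn": "servo_tool", "kwargs": {"rows": [[45,[0,0,0],[0,0,-6.5]],[45,[-18,-23,30],[0,0,0]],[45,[-18,-23,40],[0,0,0]],[45,[0,0,40],[0,0,0]],[45,[0,0,30],[0,0,0]],[45,[0,0,0],[0,0,0]]]}}

```text
clock: 2.5
eef_pos: [457.5, 181.5, 79.7]
tcp_rot: [-3.14, -0.004, 2.993]
contact_force: [-0.6, 0.2, 0.5]
opening: 0.529
```

```bash
python3 - <<'E'
from h import *
crop("side",185,120,133,100,6,"pics/s2.png")
s=sense();print(s["eef_pos"],np.degrees(s["tcp_rot"]),s["clock"],px("side",s["eef_pos"]))
E
```

```text
[458.57871385 182.01868026  81.06568024] [-1.79950962e+02 -8.50002942e-02  1.71487513e+02] 2.55 [237.65919218 191.51102086]
```

View pics/s2.png

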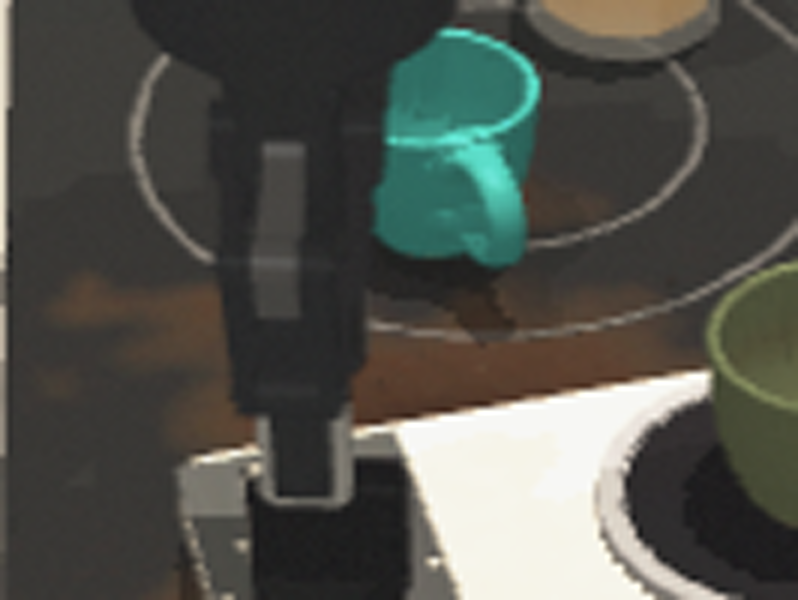

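The near finger tip shows at (305,505), just in front of the bar, which spans x from 255 to 410. I'll check how far the fingers are off along the bar.

```bash
python3 - <<'E'
from h import *
for o in(20,22.5,26):
  for z in (81,87): print(o,z,px("side",[458.6-.148*o,182-.989*o,z]))
for x in(456,458,460,462): print(x,px("side",[x,180.5,69]))
print(px("side",[459+1,180.5-7,55]), "bar side centre obs", 185+332/6-.5)
print(px("side",[460+20,180.5-3-7,50]),px("side",[460-20,180.5+3-7,50]),"obs", 185+np.array([255,410])/6-.5)
E
```

```text
20 81 [236.51824903 200.24041851]
20 87 [236.34845184 197.12663486]
22.5 81 [236.37045738 201.34960353]
22.5 87 [236.19953139 198.23387262]
26 81 [236.16237187 202.91129743]
26 87 [235.98985074 199.79286827]
456 [236.33383224 198.42062363]
458 [237.65963648 198.32654466]
460 [238.98477778 198.23251274]
462 [240.30925663 198.13852782]
[239.64173392 208.23212247] bar side centre obs 239.83333333333334
[253.0318996 211.0326219] [226.50482248 210.35265976] obs [227.         252.83333333]
```

>>> {"fn": "servo_tool", "kwargs": {"rows": [[45,[-2,-1,13],[0,0,0]],[45,[0,0,13],[0,0,0]],[45,[0,0,12],[0,0,0]],[45,[0,0,0],[0,0,0]],[20,[0,0,0],[0,0,0]],[5,[0,0,0],[0,0,0]],[5,[0,0,0],[0,0,0]],[5,[0,0,0],[0,0,0]]], "force": 30}}

```text
clock: 3.55
eef_pos: [461.0, 180.7, 43.7]
tcp_rot: [-3.142, 0.0, 2.993]
contact_force: [-0.6, -3.4, 5.7]
opening: 0.161
```

>>> {"fn": "servo_tool", "kwargs": {"rows": [[5,[0,0,0],[0,0,5]],[5,[0,0,0],[0,0,9]],[5,[0,0,0],[0,0,9]],[5,[0,0,0],[0,0,9]],[5,[0,0,0],[0,0,0]]]}}

```text
clock: 4.18
eef_pos: [460.6, 179.9, 43.7]
tcp_rot: [-3.14, 0.001, 2.433]
contact_force: [-0.3, -9.3, 8.5]
opening: 0.156
```

>>> {"fn": "servo_tool", "kwargs": {"rows": [[5,[-0.7,-0.8,-1],[0,0,0]],[5,[0,0,0],[0,0,9]],[5,[0,0,0],[0,0,9]],[5,[0,0,0],[0,0,9]],[5,[0,0,0],[0,0,9]],[5,[0,0,0],[0,0,4.8]],[5,[0,0,0],[0,0,0]]]}}

```text
clock: 5.05
eef_pos: [459.6, 179.2, 43.8]
tcp_rot: [-3.139, 0.001, 1.723]
contact_force: [-3.3, -5.0, -3.8]
opening: 0.156
```

>>> {"fn": "servo_tool", "kwargs": {"rows": [[30,[0,0,0],[0,0,0]],[40,[0,0,0],[0,0,0]],[40,[0,0,-30],[0,0,0]],[40,[0,0,-50],[0,0,0]],[40,[0,-20,-50],[0,0,0]],[40,[45,-35,0],[0,0,0]],[40,[50,-35,0],[0,0,0]],[40,[50,-35,0],[0,0,0]]]}}

```text
clock: 6.05
eef_pos: [314.5, 305.8, 175.1]
tcp_rot: [3.14, -0.002, 1.722]
contact_force: [0.7, 1.5, 0.3]
opening: 0.472
```

```bash
python3 - <<'E'
from h import *
b=crop("top",255,140,120,120,5,"pics/t3.png");crop("side",205,170,80,60,10,"pics/s3.png")
E
```

```text
(no output)
```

View pics/t3.png

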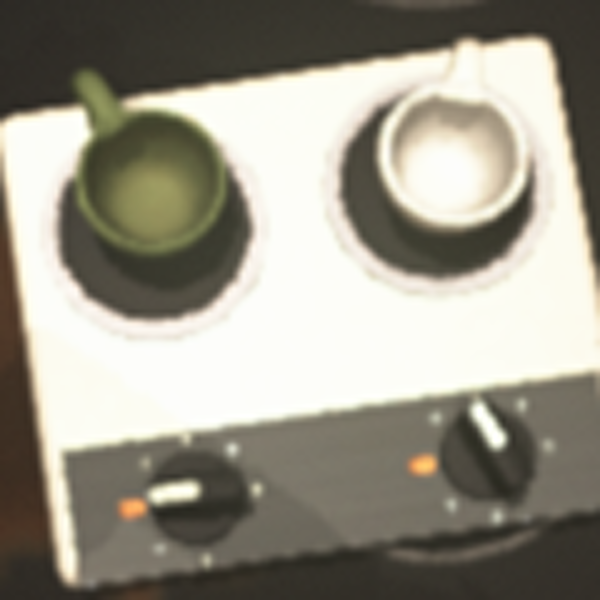

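View pics/s3.png

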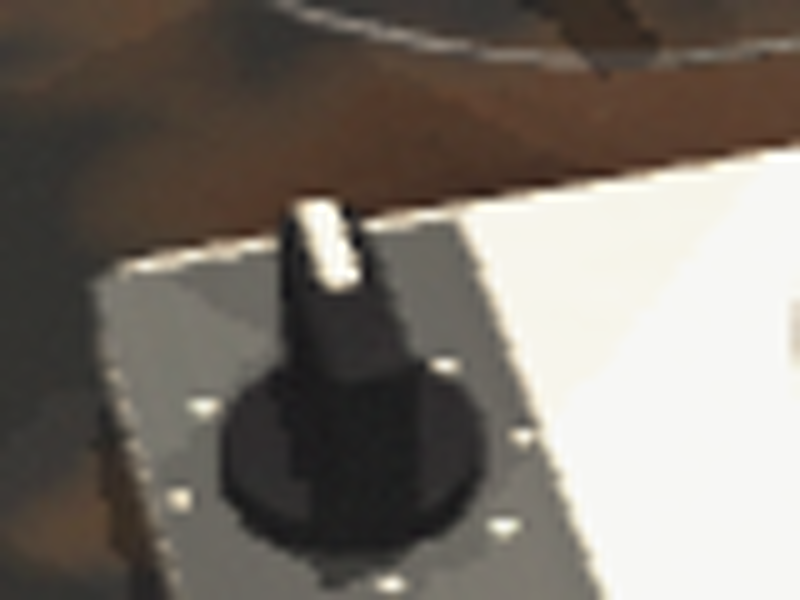

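The top view shows the pointer running from (200,489) to (150,495), toward the orange mark at (131,508). The other dial and both cups look unchanged. I'll check the angle from the side view.

```bash
python3 - <<'E'
from h import *
f=lambda u,v,z:ray("side",205+(u+.5)/10-.5,170+(v+.5)/10-.5,z)[:2]
t=lambda u,v,z:ray("top",255+(u+.5)/5-.5,140+(v+.5)/5-.5,z)[:2]
ang=lambda A,B:np.degrees(np.arctan2(*(A-B)[::-1]))
print("side ptr",ang(f(318,202,69),f(343,286,69)),"panel",ang(f(465,222,30),f(598,590,30)),"bar",ang(f(291,210,68.5),f(310,370,68.5)),ang(f(350,208,68.5),f(405,360,68.5)))
print("top ptr",ang(t(150,495,69),t(200,489,69)),"mark-dot",ang(t(131,508,30),t(257,490,30)),"panel",ang(t(65,452,30),t(600,373,30)))
E
```

```text
side ptr 97.05654936498196 panel 98.20907705587612 bar 90.97034449910272 99.0318941285683
top ptr 97.20633095073327 mark-dot 98.50074887724134 panel 98.75913667273433
```

```bash
python3 -c "
from rig import *
print(sign_off(),sense()['clock'])"
```

```text
the job is handed in; nothing more can be done
the job is handed in; nothing more can be done
```

I turned the left dial, the one in front of the plate with the green cup, by about 73° so its pointer faces the orange mark. Then I let go, moved the arm clear and handed the job in at about 6 s on the robot's clock. No verdict was reported.

- **Pointer:** afterwards it read about 97° in world yaw in both camera views. The mark direction read 98.2 to 98.8°, so the pointer is about 1° past it, which is within my measuring error.
- **Starting angle:** before the grip, the top-camera estimate of the pointer (about 160°) disagreed with the side view (172–174°). I used 171.5°, and the jaws closed cleanly on the bar.
- **Final edge check:** one bar edge in the last side crop gave 91°, out of line with the other edge (99°) and the pointer. I put that down to my pixel picks.
- **Everything else:** in the last pictures the right dial and both cups were where they had been. The forces I read after each move stayed under about 13 N.

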